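Change over the slide carriers at the staining jar

TASK

At the white staining jar, lift the finished slide carrier straight up out of the jar, hook it over the open stretch of the drain rail, well clear of the stop collar so that nothing fouls, then slide it along until its hook rests against the collar (do not shove the collar along) and leave it hanging there. Then lift the waiting carrier out of its loading stand and carry it over the bottles to the emptied jar without tipping either carrier or disturbing the lidded jar, the dropper bottle and the timer. Finish while still holding it, at rest and upright about a centimetre above the jar, centred and square over the mouth so that it could be lowered straight in when the time comes; it must never touch the jar.

Things in the scene. Friction and masses are not known exactly. Their poses are not given: they have to be found in the camera images.
- done_carrier: finished slide carrier, steel with black grip, at first standing in the staining jar, its axes along the jar's. 50 (x) x 36 (y) x 170 mm (z), 0.11 to 0.2 kg, all one rigid piece; origin at the centre of its underside, z up. Slides and frame fill z 0 to 79 over 50 x 36 mm; a bridge (z 84 to 88, 12 mm wide) joins two uprights above them and carries the hook and grip
- done_carrier_hook (a point): hook of the finished carrier: point 126 mm above its origin where the rail's axis lies once hung. Strip 12 mm wide (y), 3 thick: back leg at x -10 to -7, bend with inner top at z 131, free tip down at x +7 to +10 ending at z 117. The mouth faces +x, between tip (z 117) and bridge (z 88): the rail enters there, z about 102, and the carrier is then lowered
- done_carrier_grip (a point): grip of the finished carrier, centre of its black block: 24 (x) x 10 (y) x 34 mm (z), from 136 to 170 mm above the carrier's origin, above the hook; pinch it along y from above. Axes as the carrier
- next_carrier: waiting slide carrier, exactly like the finished one (same sizes, origin, axes and grip); at first standing in the loading stand with its axes along the stand's
- stain_jar: white open staining jar, rectangular, fixed to the worktop, 66 (x) x 52 (y) x 92 mm high outside with a 3 mm wide rim bead, inside 60 x 46 mm, floor 3 mm thick; origin at the centre of its underside, z up
- jar_mouth (a point): centre of the jar's mouth, level with the top of its rim, axes as the jar
- load_stand: low aluminium cradle, fixed: foot plate 90 x 72 mm, walls 64 (x) x 50 (y) mm outside, 20 mm high, inside 56 x 42 mm with a floor 4 mm thick; origin at the centre of its underside
- drain_rack: drain rack, fixed: steel drip pan 90 (x) x 344 (y) x 16 mm, two 10 mm posts at y = -150 and +150 mm in its frame that end at the rail, and the horizontal rail of 10 mm diameter between them with its axis 190 mm above the worktop; origin at the centre of the underside, y along the rail, x away from the robot
- rail_mid (a point): middle of the rail, on its axis, 190 mm above the worktop, axes as the rack (y along the rail); posts at y = -150 and +150 mm from it
- stop_face (a point): centre of that face of the dark stop collar which looks along -y of the rack, to the open stretch of the rail; on the rail's axis, axes as the rack. The collar is 18 mm in diameter, 12 long, clamped on the rail (gives way above about 30 N). A hook rests against it when the hook's middle is 6 mm from this point, on the -y side
- lidded_jar: bystander: clear glass jar with a white lid, 64 mm diameter, 97 mm high, loose, between jar and stand; origin under its centre
- dropper_bottle: bystander: small brown dropper bottle with a black bulb, 34 mm diameter, 102 mm high, loose, between jar and stand; origin under its centre
- bench_timer: bystander: small white timer with buttons, 66 x 62 x 20 mm, loose, flat on the worktop at the right; origin under its centre
Mind the look-alikes: they are no part of the job. What is shaped like the done_carrier but red is not meant. Leave any yellow look-alike of the next_carrier alone.

How it is judged:
By the outcome, as a careful person would: the job done as asked, in the order asked, and still so for the second after the job is handed in, while the arm keeps its last pose, push and grip.
It also fails if it takes over 61 s, if anything falls off the work surface, if the arm or the gripper's body presses on something with over 40 N, if the wrist force passes 120 N, or if a joint passes its speed limit or range.

ROBOT

A 7-joint arm with a two-finger parallel gripper is mounted at the origin on a cart in front of the work surface, level with it; the furniture and walls round the work are solid. World frame = base frame: x ahead of the robot, y to its left, z up, the work surface at z = 0. Lengths are in m, angles in rad, forces in N, time in s.
With the tool pointing down it reaches from about 0.35 to 0.9 m from the base axis. Payload 8.1 kg.
Tool frame: the origin (TCP) lies at the very end of the fingers, on their centre line; the grasp point (between the pads) lies 19 mm behind it; z points along the fingers, y is the line along which they close (so a half turn about z gives the same grasp; the last joint's range is limited). The gripper opens to 92 mm and grips with 3 to 60 N. Pads are 19 mm wide; open, the fingers measure 130 mm over their backs; the gripper's body (75 mm by 190 mm) begins 47 mm behind the grasp point.
Start: joints at [-1.351, 0.434, 0.025, 1.573, -0.012, 1.134, -0.075], TCP at [0.198, 0.593, 0.227] pointing down, gripper open.
Joint ranges: [-2.62, 2.62], [-0.44, 2.09], [-1.27, 1.32], [0.08, 2.57], [-1.32, 4.46], [0.12, 2], [-2.74, 2.74]. Speed limits (rad/s): [2.22, 2.22, 3.01, 3.01, 3.14, 3.14, 3.14].

INTERFACE

Orientations are given as a unit quaternion [x, y, z, w].
In Python, from cell import observe, grab_frame, get_calibration, hand_in, recognise, regions_of gives the robot as it stands.
- The arm moves only by the tool move_arm, never from a script. Its arguments are lists of equal length, an entry for each row: "hand": the finger opening in mm, from 0 to 91.8; "dp": the shift along the tool's x, y, z in mm, a list of three; "angular": the turn, a rotation vector about the tool's x, y, z in degrees, a list of three. In form: {"hand": [hand, ...], "dp": [[x, y, z], ...], "angular": [[rx, ry, rz], ...]}. A call has 1 to 5 rows; each row shifts and turns the commanded pose from where the row before left it, along the tool's axes as they then stand; what a row does not reach is not made up. A row lasts 1/8 s, in which the tool goes at most 62.5 mm and 10.7 degrees, less where a joint would pass 70% of its speed; a pose out of reach is approached as far as the arm can. A call is refused whole if a number of a shift passes 62.5 or a number of a turn 10.7, either way. A call with a gripper value outside its range is refused whole. The fingers move at their own pace and stop on an object; "squeeze" is the grip in N (left out, the last holds). Time passes only in rows, so rows that do not move let the fingers close. It gives the time, the measured TCP pose, the force, the opening and the grip force at its end, in the units of the state.
- observe(): the state, without advancing time (a new reading comes with each control period).
- grab_frame(name): name is "scene" or "top"; returns the picture (480x640x3 uint8, blue, green, red); there is no depth.
- get_calibration(name): a dict with "fov_y" (degrees; the focal length in pixels is half the picture's height over the tangent of half this angle, whatever the lens; pixels are square), "cx", "cy" (the principal point, pixels), "dist_coeffs" ([k1, k2, p1, p2, k3] as OpenCV has them; the pictures are not rectified), "position" and "rotation" of the camera in the world. Camera axes: x right, y down, z forward; pixel columns grow to the right and rows downward; lengths in m; the calibration is good to about 2 mm. A picture is of the moment at which its call begins. get_calibration takes no time and is no camera call.
- hand_in(): hands the job in; it is judged then, once.
Trained networks look in the newest picture that a camera, given by its name, has taken for a name from the list of things; names that differ only in an ending like _2 or _b are one class to them, and where a whole thing is asked for, a point or a joint stands for the part that bears it (a point fixed in the world has none). Each returns a list of dicts, best first, with "p" (0 to 1); they miss things now and then, are a little off and sometimes report something else, mostly with a low value. They report only what shows in the picture. A call takes as long as a camera call. They do not tell look-alikes from the thing itself.
- recognise(camera, label): "xyz" ([x, y, z] in m, in the coordinates of the camera as it stood for that picture, good to about 4 mm: the middle of the surface that is visible of it).
- regions_of(camera, label): "pixels" (480x640 bool, what is visible of it).
The state is a dict: "t": time; "joint_positions": joint angles; "joint_velocities": joint speeds; "tau": joint torques, N m; "ee_pos": TCP position; "tcp_rot": TCP orientation; "wrist_force": force on the tool from outside, world axes, zero at the start; "moment": the same for the moment, N m; "finger_gap": opening from 0.0 (shut) to 1.0 (fully open); "grasp_force": force on a finger pad.
Only numpy, scipy, OpenCV 4.12 (cv2) and the standard library are available. Lean on these libraries where they do the work, as an engineer would, in place of code of your own. Each camera call takes 0.05 s, during which the arm holds its last target. There are 200 camera calls.

## Working session

There is one attempt and no reset: what is moved stays moved. The work goes in short steps, Python scripts to look and compute and a tool call to move; the robot and the scene stay as the last step left them, time stands still between calls to the robot, and variables do not carry over. Pictures are saved under pics/ and viewed, at most 10 in all, crops included, and the job is handed in when it is done.

Besides the shell and the picture viewer there is one more tool, called after ">>>" as name(argument=value, ...) on one line, values as JSON. move_arm: Moves the arm, as the interface text tells. Its arguments: {"type":"object","properties":{"hand":{"type":"array"},"dp":{"type":"array"},"angular":{"type":"array"},"squeeze":{"type":"number"}},"required":["hand","dp","angular"]}

```bash
ls; mkdir -p pics; cat > h.py <<'E'
import numpy as np, cv2
from cell import observe, grab_frame, get_calibration, hand_in, recognise, regions_of
from scipy.spatial.transform import Rotation as R
def cal(n):
    c=get_calibration(n); f=240/np.tan(np.radians(c["fov_y"])/2)
    K=np.array([[f,0,c["cx"]],[0,f,c["cy"]],[0,0,1]]); r=np.array(c["rotation"],float)
    r=R.from_quat(r).as_matrix() if r.size==4 else r.reshape(3,3)
    return K,np.array(c["dist_coeffs"],float),r,np.array(c["position"],float)
def proj(n,P):
    K,d,r,p=cal(n); P=np.atleast_2d(P)
    return cv2.projectPoints((P-p)@r,np.zeros(3),np.zeros(3),K,d)[0].reshape(-1,2)
def at_z(n,uv,z):
    K,d,r,p=cal(n); q=cv2.undistortPoints(np.array(uv,float).reshape(-1,1,2),K,d).reshape(-1,2)
    v=np.c_[q,np.ones(len(q))]@r.T
    return p+v*((z-p[2])/v[:,2:])
def rec(n,l):
    K,d,r,p=cal(n)
    return [(round(o["p"],2),np.round(r@np.array(o["xyz"])+p,4)) for o in recognise(n,l)]
E
python3 - <<'E'
from h import *
for n in("scene","top"):
    im=grab_frame(n); cv2.imwrite(f"pics/{n}0.png",im)
    print(n,get_calibration(n))
    for l in ["done_carrier","done_carrier_grip","next_carrier","stain_jar","jar_mouth","load_stand","drain_rack","rail_mid","stop_face","lidded_jar","dropper_bottle","bench_timer","done_carrier_hook"]:
        try: print(l,[(a,b.tolist()) for a,b in rec(n,l)])
        except Exception as e: print(l,e)
s=observe(); print({k:np.round(v,4).tolist() for k,v in s.items()})
E
```

```text
pics
scene {'fov_y': 49.93109429025202, 'cx': 316.16392205163055, 'cy': 249.24494570760413, 'dist_coeffs': array([-0.10260462,  0.        ,  0.        ,  0.        ,  0.        ]), 'position': array([-0.07985023, -0.47831821,  0.80363552]), 'rotation': array([ 0.82878415, -0.39955189,  0.17970618, -0.34811033])}
done_carrier [(0.93, [0.4372, -0.1519, 0.1003]), (0.84, [0.5477, -0.1678, 0.0546]), (0.71, [0.5862, 0.14, 0.1912])]
done_carrier_grip [(0.94, [0.3339, -0.1373, 0.0583]), (0.77, [0.5471, -0.1705, 0.0547]), (0.7, [0.4384, -0.1539, 0.0954]), (0.51, [0.4155, -0.331, 0.0163]), (0.33, [0.3902, 0.1382, 0.0029])]
next_carrier [(0.94, [0.2963, 0.1452, 0.0677]), (0.9, [0.4067, 0.1546, 0.0714])]
stain_jar [(0.9, [0.4191, -0.1641, 0.058])]
jar_mouth [(0.95, [0.4211, -0.1607, 0.0623]), (0.67, [0.5844, 0.0647, 0.0022])]
load_stand [(0.79, [0.388, 0.1351, 0.0019]), (0.28, [0.5828, 0.0632, 0.0027])]
drain_rack [(0.8, [0.5835, 0.0655, 0.0042])]
rail_mid [(0.61, [0.5795, 0.0665, -0.0029])]
stop_face [(0.68, [0.4369, -0.1539, 0.1021]), (0.47, [0.5822, 0.1396, 0.1956])]
lidded_jar [(0.58, [0.417
[... 1335 characters left out ...]
 -0.0402, 0.092])]
dropper_bottle [(0.78, [0.4047, 0.0366, 0.06]), (0.39, [0.4404, -0.1435, 0.0682])]
bench_timer [(0.78, [0.4222, -0.3252, 0.019])]
done_carrier_hook [(0.8, [0.4382, -0.1389, 0.0704]), (0.69, [0.5403, -0.1729, 0.0695]), (0.63, [0.34, -0.1298, 0.048])]
{'t': 1.4, 'joint_positions': [-1.3506, 0.4345, 0.025, 1.5732, -0.0116, 1.134, -0.0751], 'joint_velocities': [0.0002, -0.0024, 0.0006, 0.0005, -0.001, 0.0006, 0.0002], 'tau': [0.0015, -66.7673, 0.9847, -31.4797, -0.0606, 0.033, 0.0001], 'ee_pos': [0.1983, 0.5927, 0.2268], 'tcp_rot': [0.1607, 0.987, 0.0, -0.0], 'wrist_force': [-0.5306, 0.827, 1.0716], 'moment': [-0.0156, 0.0644, 0.0026], 'grasp_force': 0.0, 'finger_gap': 0.9984}
```

View pics/scene0.png

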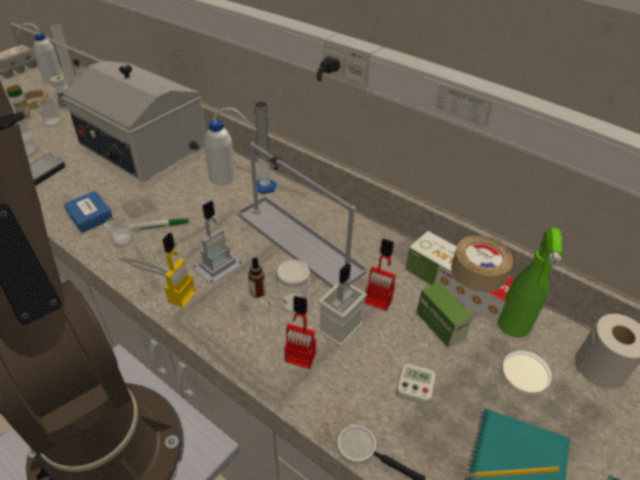

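View pics/top0.png

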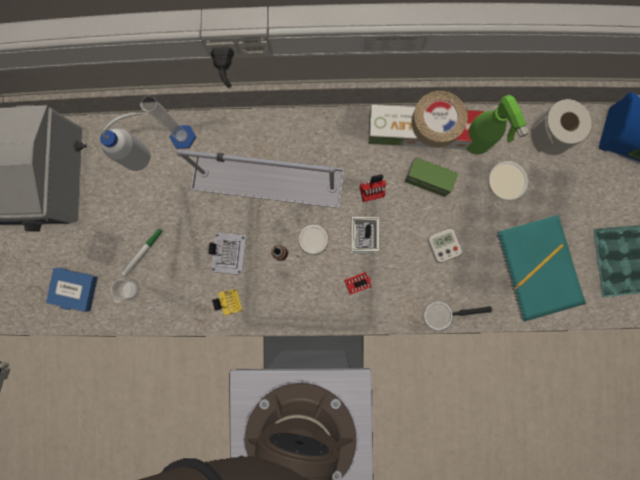

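The scene picture shows the done carrier in the white jar (grip near 345,271), red look-alikes beside it, the silver waiting carrier (208,210), a yellow look-alike, and the rail running from (253,148) to (352,208). In the top picture the jar is at (365,235), the stand at (228,252), the collar near (220,157) and the rail from (180,154) to (338,168).

```bash
python3 - <<'E'
import cv2
t=cv2.imread("pics/top0.png"); s=cv2.imread("pics/scene0.png")
cv2.imwrite("pics/t1.png",cv2.resize(t[140:290,190:390],None,fx=4,fy=4,interpolation=cv2.INTER_CUBIC))
cv2.imwrite("pics/s1.png",cv2.resize(s[135:345,180:380],None,fx=2.8,fy=2.8,interpolation=cv2.INTER_CUBIC))
E
```

```text
(no output)
```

View pics/t1.png

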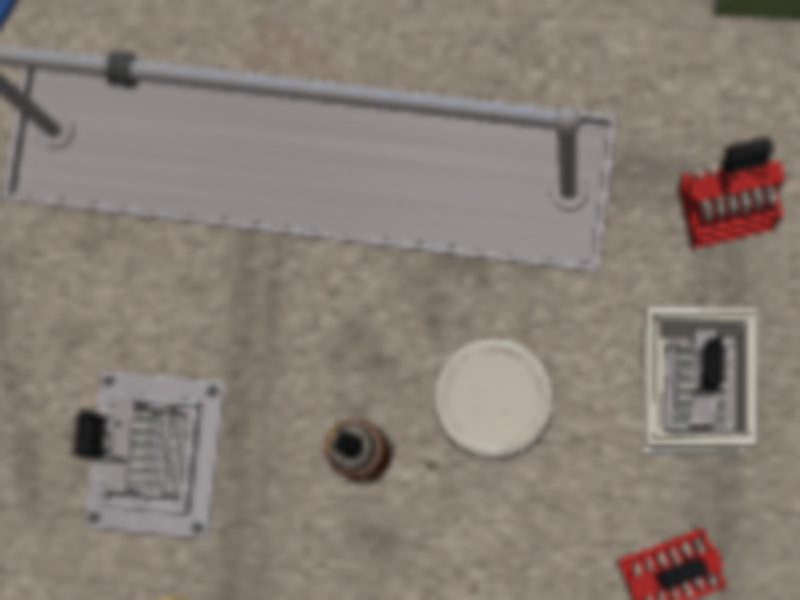

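View pics/s1.png

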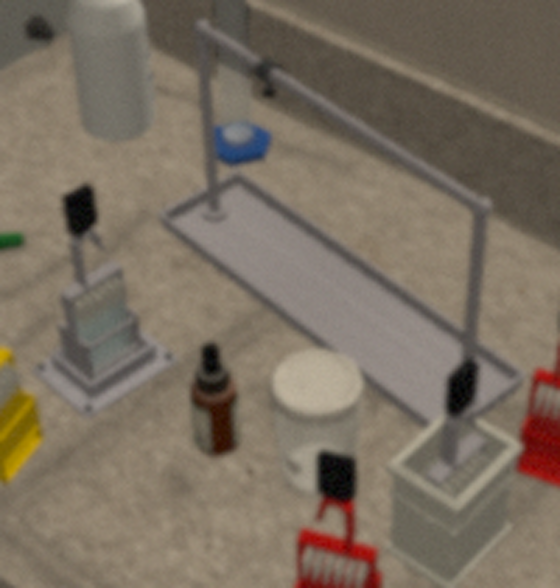

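The top crop shows the rail with the collar at (121,69) and the right post top at (568,120). It also gives the jar rim corners, (645,308) to (757,444), and the stand foot corners. The scene crop shows the waiting carrier's hook tip on the far side of its grip. Next I fit poses to these features.

```bash
cat > fit.py <<'E'
from h import *
from scipy.optimize import least_squares
T=lambda u,v:("top",((u+.5)/4-.5+190,(v+.5)/4-.5+140))
S=lambda u,v:("scene",((u+.5)/2.8-.5+180,(v+.5)/2.8-.5+135))
def fit(name,obs,x0):
    def res(q,full=False):
        c,s=np.cos(q[2]),np.sin(q[2]); o=[]
        for (n,uv),l in obs:
            P=[q[0]+c*l[0]-s*l[1],q[1]+s*l[0]+c*l[1],l[2]]; o.append(proj(n,P)[0]-uv)
        return np.ravel(o)
    r=least_squares(res,x0,loss="soft_l1"); print(name,np.round(r.x[:2],4),"yaw deg",round(np.degrees(r.x[2]),2),"res",np.round(res(r.x),1).tolist()); return r.x
E
python3 - <<'E'
from fit import *
k=fit("rack",[(T(568,117),(0,-.15,.193)),(T(612,118),(.045,-.172,.016)),(T(597,267),(-.045,-.172,.016)),(T(10,193),(-.045,.172,.016)),(T(569,198),(0,-.15,.003)),(T(58,130),(0,.15,.003)),
 (S(203,25),(0,.15,.195)),(S(487,207),(0,-.15,.195)),(S(165,215),(-.045,.172,.016)),(S(520,378),(.045,-.172,.016)),(S(240,180),(.045,.172,.016))],[.58,.07,-.05])
c=np.array([np.cos(k[2]),np.sin(k[2])])
for n,uv in (T(134,70),T(108,68),S(276,78),S(256,68)):
    p=at_z(n,[uv],.19)[0]; d=p[:2]-k[:2]; print("collar faces local",np.round([c@d,-c[1]*d[0]+c[0]*d[1]],4))
j=fit("jar",[(T(646,308),(.033,.026,.092)),(T(757,308),(.033,-.026,.092)),(T(756,443),(-.033,-.026,.092)),(T(645,445),(-.033,.026,.092)),
 (S(389,463),(-.033,.026,.092)),(S(463,504),(-.033,-.026,.092)),(S(521,440),(.033,-.026,.092))],[.44,-.15,0])
s=fit("stand",[(T(103,372),(.045,.036,.003)),(T(222,382),(.045,-.036,.003)),(T(207,535),(-.045,-.036,.003)),(T(87,525),(-.045,.036,.003)),(S(40,368),(-.045,.036,.003)),(S(90,409),(-.045,-.036,.003)),(S(172,354),(.045,-.036,.003))],[.4,.145,-.05])
for nm,q,zb,t,sc in(("done",j,.003,(713,364),(461,388)),("next",s,.004,(90,434),(81,211))):
    print(nm,"grip top",at_z(*[T(*t)[0]],[T(*t)[1]],zb+.155),"scene",at_z("scene",[S(*sc)[1]],zb+.153))
E
```

```text
rack [0.5801 0.0679] yaw deg -8.41 res [0.6, 1.3, 2.1, -0.1, 0.7, 1.6, -1.7, 1.1, 0.6, -0.9, 0.1, 0.1, 0.2, -1.0, -1.1, -1.4, -2.0, -1.3, 3.4, -1.3, 0.3, -4.4]
collar faces local [-0.0002  0.0647]
collar faces local [-0.0008  0.0776]
collar faces local [-0.0033  0.0597]
collar faces local [-0.0058  0.0798]
jar [ 0.4452 -0.1473] yaw deg 0.2 res [1.3, 1.2, -1.6, 0.7, -0.5, -1.6, 2.3, -1.7, 2.0, 0.2, -1.1, -0.4, -0.9, 0.5]
stand [0.4145 0.1596] yaw deg -5.42 res [-1.0, -0.8, 0.3, -0.9, 0.3, 0.3, -0.9, 0.2, -2.7, -0.0, 0.1, 2.6, 3.4, 0.6]
done grip top [[ 0.44377335 -0.14856856  0.158     ]] scene [[ 0.44205844 -0.14808966  0.156     ]]
next grip top [[0.41384927 0.15943052 0.159     ]] scene [[0.41150998 0.15821959 0.157     ]]
```

>>> move_arm(hand=[60, 60, 60, 60, 60], dp=[[0, 0, -20], [0, 0, -20], [-28, -37, 0], [-28, -37, 0], [-28, -37, 0]], angular=[[0, 0, -9.3], [0, 0, -9.4], [0, 0, 0], [0, 0, 0], [0, 0, 0]])

```text
t: 2.02
ee_pos: [0.2835, 0.4808, 0.2669]
tcp_rot: [-0.002, 1.0, 0.0, 0.0]
wrist_force: [1.2, -0.3, -0.4]
finger_gap: 0.655
grasp_force: 0.0
```

>>> move_arm(hand=[60, 60, 60, 60, 60], dp=[[-28, -37, 0], [-28, -37, 0], [-28, -37, 0], [-28, -37, 0], [-28, -37, 0]], angular=[[0, 0, 0], [0, 0, 0], [0, 0, 0], [0, 0, 0], [0, 0, 0]])

```text
t: 2.65
ee_pos: [0.4241, 0.2963, 0.267]
tcp_rot: [-0.002, 1.0, 0.0, 0.0]
wrist_force: [0.4, 0.0, 0.3]
finger_gap: 0.648
grasp_force: 0.0
```

>>> move_arm(hand=[60, 60, 60, 60, 60], dp=[[-2, -44.4, 0], [-2, -44.4, 0], [-2, -44.4, 0], [-2, -44.4, 0], [-2, -44.4, 0]], angular=[[0, 0, 0], [0, 0, 0], [0, 0, 0], [0, 0, 0], [0, 0, 0]])

```text
t: 3.28
ee_pos: [0.4341, 0.0741, 0.267]
tcp_rot: [-0.002, 1.0, 0.0, 0.0]
wrist_force: [-0.0, -0.5, -0.5]
finger_gap: 0.655
grasp_force: 0.0
```

>>> move_arm(hand=[60, 60, 50, 50, 50], dp=[[-2, -44.4, 0], [-2, -44.4, 0], [-2, -44.4, 0], [-2, -44.4, 0], [-2, -44.4, 0]], angular=[[0, 0, 0], [0, 0, 0], [0, 0, 0], [0, 0, 0], [0, 0, 0]])

```text
t: 3.9
ee_pos: [0.4449, -0.1478, 0.267]
tcp_rot: [-0.002, 1.0, 0.0, 0.0]
wrist_force: [0.5, -0.3, 0.4]
finger_gap: 0.546
grasp_force: 0.0
```

>>> move_arm(hand=[50, 50, 50], dp=[[0, 0, 30], [0, 0, 30], [0, 0, 0]], angular=[[0, 0, 0], [0, 0, 0], [0, 0, 0]])

```text
t: 4.28
ee_pos: [0.4435, -0.1461, 0.2054]
tcp_rot: [-0.002, 1.0, 0.0, -0.002]
wrist_force: [0.5, -0.7, -0.2]
finger_gap: 0.54
grasp_force: 0.0
```

```bash
python3 - <<'E'
from h import *
s=observe(); p=s["ee_pos"]; print(s["t"],p)
im=[]
for n in("scene","top"):
    f=grab_frame(n); u,v=proj(n,[p])[0].astype(int); print(n,u,v,proj(n,[p]))
    im.append(cv2.resize(f[v-50:v+90 if n=="scene" else v+90,u-50:u+50],None,fx=4,fy=4,interpolation=cv2.INTER_CUBIC))
cv2.imwrite("pics/a1.png",np.hstack(im))
E
```

```text
4.275 [ 0.44348494 -0.14614905  0.20538482]
scene 345 251 [[345.58709358 251.87176656]]
top 368 228 [[368.21600636 228.19731205]]
```

View pics/a1.png

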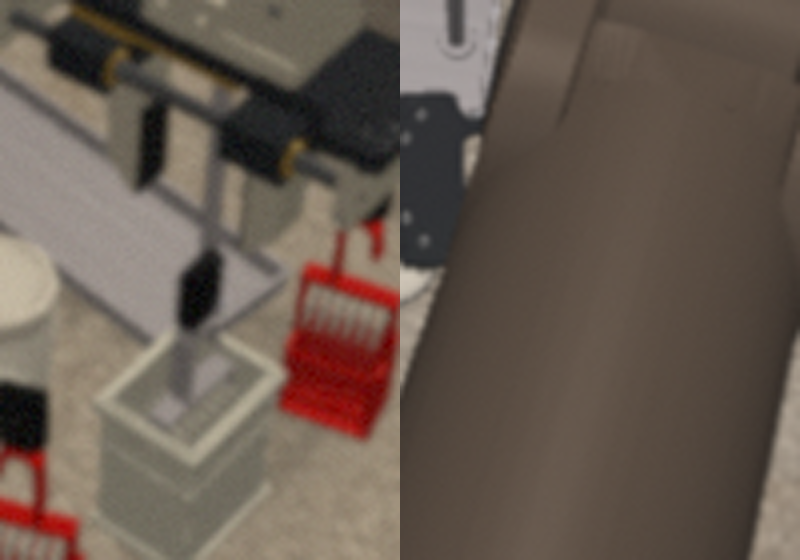

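The scene crop shows the open fingers straddling the black grip (at crop 200,285) with the carrier upright in the jar. I go down and grip it.

>>> move_arm(hand=[50, 50, 50, 50], dp=[[0, -2, 20], [0, 0, 20], [0, 0, 20], [0, 0, 0]], angular=[[0, 0, 0], [0, 0, 0], [0, 0, 0], [0, 0, 0]])

```text
t: 4.88
ee_pos: [0.445, -0.1483, 0.1471]
tcp_rot: [-0.002, 1.0, 0.0, -0.0]
wrist_force: [0.1, 0.0, -0.2]
finger_gap: 0.547
grasp_force: 0.0
```

>>> move_arm(hand=[20, 16, 12, 6, 0], dp=[[0, 0, 0], [0, 0, 0], [0, 0, 0], [0, 0, 0], [0, 0, 0]], angular=[[0, 0, 0], [0, 0, 0], [0, 0, 0], [0, 0, 0], [0, 0, 0]], squeeze=30)

```text
t: 5.5
ee_pos: [0.4449, -0.1484, 0.1469]
tcp_rot: [-0.002, 1.0, 0.0, 0.0]
wrist_force: [-0.5, -0.2, 2.6]
finger_gap: 0.107
grasp_force: 30.0
```

>>> move_arm(hand=[0, 0, 0, 0, 0], dp=[[0, 0, 0], [0, 0, 0], [0, 0, -5], [0, 0, -5], [0, 0, -10]], angular=[[0, 0, 0], [0, 0, 0], [0, 0, 0], [0, 0, 0], [0, 0, 0]])

```text
t: 6.12
ee_pos: [0.4446, -0.1483, 0.167]
tcp_rot: [-0.002, 1.0, 0.0, -0.0]
wrist_force: [0.5, 0.4, -1.6]
finger_gap: 0.105
grasp_force: 30.0
```

>>> move_arm(hand=[0, 0, 0, 0, 0], dp=[[0, 0, -20], [0, 0, -30], [0, 0, -30], [0, 0, -30], [0, 0, -10]], angular=[[0, 0, 0], [0, 0, 0], [0, 0, 0], [0, 0, 0], [0, 0, 0]])

```text
t: 6.75
ee_pos: [0.4456, -0.1487, 0.2886]
tcp_rot: [-0.002, 1.0, -0.0, 0.002]
wrist_force: [-0.1, 0.0, -1.6]
finger_gap: 0.107
grasp_force: 30.0
```

```bash
python3 - <<'E'
from h import *
s=observe(); p=s["ee_pos"]; print(s["t"],p)
f=grab_frame("scene"); u,v=proj("scene",[p])[0].astype(int); print(u-65,v-40)
cv2.imwrite("pics/b1.png",cv2.resize(f[v-40:v+110,u-65:u+65],None,fx=4,fy=4,interpolation=cv2.INTER_CUBIC))
E
```

```text
6.75 [ 0.44557961 -0.14870115  0.28863853]
285 173
```

View pics/b1.png

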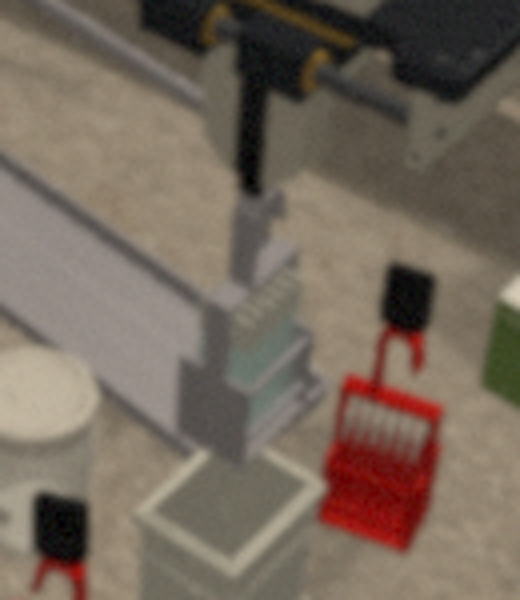

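The carrier is out of the jar and upright. Its hook tip is on the +x side (crop 278,205), so the mouth faces the rail as needed. Next I check the rail line more closely.

```bash
python3 - <<'E'
from fit import *
pts=np.array([at_z(*[T(u,v)[0]],[T(u,v)[1]],.19)[0][:2] for u,v in((568,118),(400,98),(300,87),(200,76),(30,57))]); print("top",np.round(pts,4).tolist())
ps=np.array([at_z("scene",[S(u,v)[1]],.19)[0][:2] for u,v in((203,27),(330,112),(400,157),(485,209))]); print("scene",np.round(ps,4).tolist())
for q in(pts,ps):
    a=np.polyfit(q[:,1],q[:,0],1); print("x at y=.06,.12:",np.polyval(a,[.06,.12]),"yaw",-np.degrees(np.arctan(a[0])))
# darkest collar pixels
t=cv2.imread("pics/top0.png").astype(int).sum(2); print(t[150:165,212:228])
E
```

```text
top [[0.5609, -0.0794], [0.5724, 0.0017], [0.5789, 0.0504], [0.5856, 0.0994], [0.5973, 0.1837]]
scene [[0.6023, 0.2176], [0.5779, 0.0689], [0.5677, -0.0027], [0.5588, -0.0814]]
x at y=.06,.12: [0.58022154 0.58850532] yaw -7.8607351870345905
x at y=.06,.12: [0.57803617 0.58686336] yaw -8.369310727559942
[[387 395 411 417 409 401 391 378 371 377 384 380 373 365 365 373]
 [387 395 403 405 400 390 380 372 371 386 397 392 380 365 358 361]
 [388 400 404 392 378 356 330 328 334 343 355 373 388 379 369 363]
 [413 420 421 397 362 298 255 253 254 257 267 310 369 393 386 382]
 [439 439 440 417 360 259 216 215 215 213 220 275 359 396 395 402]
 [423 427 430 411 346 241 203 208 211 216 261 338 398 417 422 435]
 [361 367 377 362 302 214 187 196 199 212 285 375 423 434 440 447]
 [294 298 301 290 241 183 171 179 183 194 271 355 388 396 408 415]
 [305 292 282 258 206 161 152 159 161 170 227 291 316 324 333 341]
 [375 361 352 327 255 160 129 135 139 140 174 213 244 271 281 282]
 [411 408 405 389 324 217 171 166 153 133 130 166 250 318 332 322]
 [416 416 416 408 380 323 294 283 257 209 192 230 317 381 395 388]
 [414 411 414 414 409 394 382 378 362 342 336 350 383 409 415 413]
 [415 413 413 412 411 411 411 407 411 405 405 405 411 417 416 414]
 [416 416 413 416 416 416 415 413 415 416 414 414 412 415 413 412]]
```

>>> move_arm(hand=[0, 0, 0, 0, 0], dp=[[0, 25, 0], [0, 35, 0], [0, 35, 0], [0, 35, 0], [0, 20, 0]], angular=[[0, 0, 0], [0, 0, 0], [0, 0, 0], [0, 0, 0], [0, 0, 0]])

```text
t: 7.42
ee_pos: [0.4436, 0.0034, 0.2856]
tcp_rot: [-0.003, 1.0, 0.0, -0.001]
wrist_force: [-0.1, -0.4, -1.8]
finger_gap: 0.107
grasp_force: 30.0
```

>>> move_arm(hand=[0, 0, 0, 0, 0], dp=[[-22, 19, 0], [-22, 19, 0], [-22, 19, 0], [-19, 17, 0], [0, 0, 0]], angular=[[0, 0, 0], [0, 0, 0], [0, 0, 0], [0, 0, 4.2], [0, 0, 4.2]])

```text
t: 8.05
ee_pos: [0.5295, 0.0775, 0.2849]
tcp_rot: [0.072, 0.997, -0.0, -0.001]
wrist_force: [-0.2, -0.5, -2.4]
finger_gap: 0.107
grasp_force: 30.0
```

>>> move_arm(hand=[0, 0, 0, 0, 0], dp=[[0, 0, 18], [0, 0, 20], [0, 0, 15], [0, 0, 0], [0, 0, 0]], angular=[[0, 0, 0], [0, 0, 0], [0, 0, 0], [0, 0, 0], [0, 0, 0]])

```text
t: 8.68
ee_pos: [0.5294, 0.0758, 0.2341]
tcp_rot: [0.072, 0.997, 0.0, 0.0]
wrist_force: [-0.5, -0.2, -1.4]
finger_gap: 0.106
grasp_force: 30.0
```

```bash
python3 - <<'E'
from h import *
s=observe(); p=s["ee_pos"]; print(s["t"],p)
f=grab_frame("scene"); u,v=proj("scene",[p])[0].astype(int); print(u-75,v-45)
cv2.imwrite("pics/c1.png",cv2.resize(f[v-45:v+85,u-75:u+75],None,fx=4.6,fy=4.6,interpolation=cv2.INTER_CUBIC))
E
```

```text
8.675 [0.52939065 0.07584442 0.23407912]
203 120
```

View pics/c1.png

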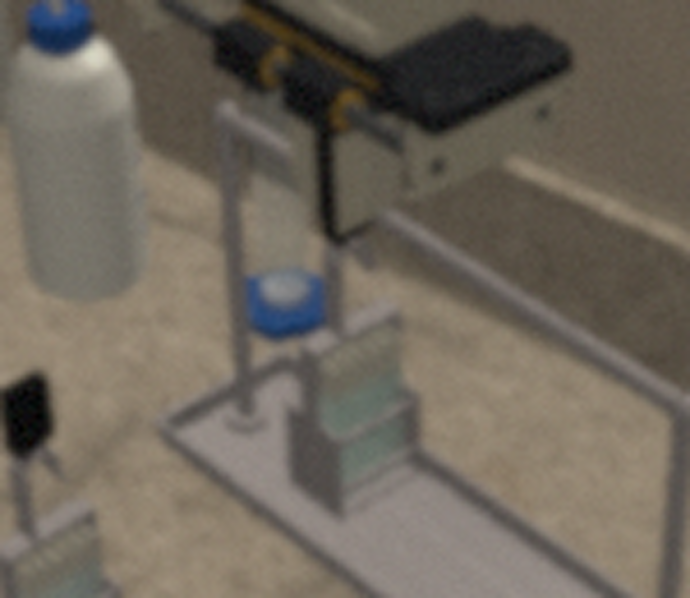

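>>> move_arm(hand=[0, 0, 0, 0, 0], dp=[[0, 0, 3], [-15, 0, 0], [-20, 0, 0], [-12, 0, 0], [-4, 0, 0]], angular=[[0, 0, 0], [0, 0, 0], [0, 0, 0], [0, 0, 0], [0, 0, 0]])

```text
t: 9.35
ee_pos: [0.5804, 0.0683, 0.2305]
tcp_rot: [0.072, 0.997, -0.0, -0.0]
wrist_force: [0.1, -0.2, -1.3]
finger_gap: 0.105
grasp_force: 30.0
```

>>> move_arm(hand=[0, 0, 0, 0], dp=[[0, 0, 0], [-1, 0, 0], [-1, 0, 0], [0, 0, 0]], angular=[[0, 0, 0], [0, 0, 0], [0, 0, 0], [0, 0, 0]])

```text
t: 9.85
ee_pos: [0.5815, 0.0684, 0.2308]
tcp_rot: [0.071, 0.997, 0.0, 0.0]
wrist_force: [-0.1, -0.6, -1.5]
finger_gap: 0.108
grasp_force: 30.0
```

>>> move_arm(hand=[0, 0, 0], dp=[[-1, 0, 0], [-1, 0, 0], [0, 0, 0]], angular=[[0, 0, 0], [0, 0, 0], [0, 0, 0]])

```text
t: 10.22
ee_pos: [0.5836, 0.068, 0.2307]
tcp_rot: [0.072, 0.997, -0.0, -0.0]
wrist_force: [0.4, -0.4, -1.6]
finger_gap: 0.106
grasp_force: 30.0
```

>>> move_arm(hand=[0, 0, 0], dp=[[-1, 0, 0], [-1, 0, 0], [0, 0, 0]], angular=[[0, 0, 0], [0, 0, 0], [0, 0, 0]])

```text
t: 10.6
ee_pos: [0.5843, 0.0679, 0.2304]
tcp_rot: [0.071, 0.997, 0.0, -0.001]
wrist_force: [-5.8, 0.6, 0.7]
finger_gap: 0.105
grasp_force: 30.0
```

```bash
python3 - <<'E'
from h import *
s=observe(); p=s["ee_pos"]; print(s["t"],p,s["wrist_force"],s["moment"])
f=grab_frame("scene"); u,v=proj("scene",[p])[0].astype(int); print(u-40,v-35)
cv2.imwrite("pics/d1.png",cv2.resize(f[v-35:v+40,u-40:u+60],None,fx=8,fy=8,interpolation=cv2.INTER_CUBIC))
o=np.array([p[0],p[1],p[2]-.144])
E
```

```text
10.6 [0.58433669 0.06792995 0.23040497] [-5.81178103  0.6409194   0.74250666] [9.78103423e-02 1.38035046e+00 2.61004432e-04]
259 121
```

View pics/d1.png

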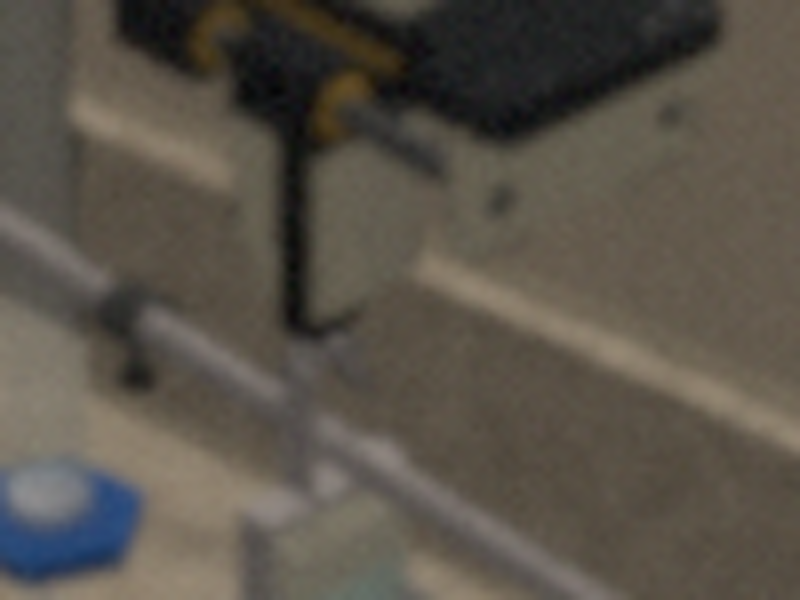

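The image shows the rail between hook tip and bridge, with the back leg touching it (5.8 N). The collar is at crop (120,300), well to the left. I back off a little and lower.

>>> move_arm(hand=[0, 0, 0, 0, 0], dp=[[3.5, 0, 0], [0, 0, 0], [0, 0, 8], [0, 0, 8], [0, 0, 3]], angular=[[0, 0, 0], [0, 0, 0], [0, 0, 0], [0, 0, 0], [0, 0, 0]])

```text
t: 11.28
ee_pos: [0.5817, 0.0681, 0.2107]
tcp_rot: [0.072, 0.997, -0.0, -0.001]
wrist_force: [-0.8, 0.5, -1.6]
finger_gap: 0.107
grasp_force: 30.0
```

>>> move_arm(hand=[0, 0, 0, 0], dp=[[0, 0, 1], [0, 0, 1], [0, 0, 1], [0, 0, 0]], angular=[[0, 0, 0], [0, 0, 0], [0, 0, 0], [0, 0, 0]])

```text
t: 11.78
ee_pos: [0.5821, 0.0683, 0.2088]
tcp_rot: [0.071, 0.997, 0.0, 0.0]
wrist_force: [0.3, 0.3, -1.5]
finger_gap: 0.105
grasp_force: 30.0
```

>>> move_arm(hand=[0, 0, 0], dp=[[0, 0, 0.7], [0, 0, 0.7], [0, 0, 0]], angular=[[0, 0, 0], [0, 0, 0], [0, 0, 0]])

```text
t: 12.15
ee_pos: [0.5822, 0.0683, 0.2077]
tcp_rot: [0.071, 0.997, 0.0, 0.0]
wrist_force: [-1.3, -0.6, 4.6]
finger_gap: 0.108
grasp_force: 30.0
```

>>> move_arm(hand=[0, 0, 0], dp=[[0, 0, 0.7], [0, 0, 0.3], [0, 0, 0]], angular=[[0, 0, 0], [0, 0, 0], [0, 0, 0]])

```text
t: 12.52
ee_pos: [0.5823, 0.0683, 0.2076]
tcp_rot: [0.072, 0.997, 0.0, 0.001]
wrist_force: [-5.2, 0.2, 12.2]
finger_gap: 0.11
grasp_force: 30.0
```

>>> move_arm(hand=[0, 0, 0, 0, 0], dp=[[0, 0, -1.3], [0, 10, 0], [0, 14, 0], [0, 14, 0], [0, 6, 0]], angular=[[0, 0, 0], [0, 0, 0], [0, 0, 0], [0, 0, 0], [0, 0, 0]])

```text
t: 13.15
ee_pos: [0.5886, 0.1134, 0.2077]
tcp_rot: [0.071, 0.998, 0.0, 0.0]
wrist_force: [-0.6, -2.5, 4.9]
finger_gap: 0.109
grasp_force: 30.0
```

>>> move_arm(hand=[0, 0, 0], dp=[[0, 2, 0], [0, 2, 0], [0, 0, 0]], angular=[[0, 0, 0], [0, 0, 0], [0, 0, 0]])

```text
t: 13.52
ee_pos: [0.589, 0.1156, 0.2077]
tcp_rot: [0.072, 0.997, 0.0, 0.0]
wrist_force: [0.2, -2.0, 4.6]
finger_gap: 0.103
grasp_force: 30.0
```

>>> move_arm(hand=[0, 0, 0], dp=[[0, 1.5, 0], [0, 1.5, 0], [0, 0, 0]], angular=[[0, 0, 0], [0, 0, 0], [0, 0, 0]])

```text
t: 13.9
ee_pos: [0.5894, 0.1188, 0.2077]
tcp_rot: [0.072, 0.997, 0.0, 0.0]
wrist_force: [-0.8, -3.1, 3.8]
finger_gap: 0.107
grasp_force: 30.0
```

>>> move_arm(hand=[0, 0, 0], dp=[[0, 1, 0], [0, 1, 0], [0, 0, 0]], angular=[[0, 0, 0], [0, 0, 0], [0, 0, 0]])

```text
t: 14.28
ee_pos: [0.5897, 0.1207, 0.2077]
tcp_rot: [0.072, 0.997, 0.0, 0.0]
wrist_force: [-0.3, -2.5, 5.2]
finger_gap: 0.103
grasp_force: 30.0
```

>>> move_arm(hand=[0, 0, 0], dp=[[0, 1, 0], [0, 1, 0], [0, 0, 0]], angular=[[0, 0, 0], [0, 0, 0], [0, 0, 0]])

```text
t: 14.65
ee_pos: [0.59, 0.1227, 0.2077]
tcp_rot: [0.072, 0.997, 0.0, 0.0]
wrist_force: [-0.3, -3.0, 5.5]
finger_gap: 0.109
grasp_force: 30.0
```

>>> move_arm(hand=[0, 0, 0], dp=[[0, 1, 0], [0, 0.5, 0], [0, 0, 0]], angular=[[0, 0, 0], [0, 0, 0], [0, 0, 0]])

```text
t: 15.02
ee_pos: [0.5902, 0.1241, 0.2077]
tcp_rot: [0.072, 0.997, -0.0, 0.0]
wrist_force: [0.0, -3.3, 4.7]
finger_gap: 0.107
grasp_force: 30.0
```

>>> move_arm(hand=[0, 0, 0], dp=[[0, 0.8, 0], [0, 0.7, 0], [0, 0, 0]], angular=[[0, 0, 0], [0, 0, 0], [0, 0, 0]])

```text
t: 15.4
ee_pos: [0.5904, 0.1256, 0.2077]
tcp_rot: [0.072, 0.997, -0.0, 0.0]
wrist_force: [-0.6, -2.0, 5.4]
finger_gap: 0.109
grasp_force: 30.0
```

>>> move_arm(hand=[0, 0, 0], dp=[[0, 0.6, 0], [0, 0.6, 0], [0, 0, 0]], angular=[[0, 0, 0], [0, 0, 0], [0, 0, 0]])

```text
t: 15.78
ee_pos: [0.5906, 0.1267, 0.2077]
tcp_rot: [0.072, 0.997, -0.0, 0.0]
wrist_force: [0.2, -3.1, 5.8]
finger_gap: 0.103
grasp_force: 30.0
```

>>> move_arm(hand=[0, 0, 0], dp=[[0, 0.6, 0], [0, 0.6, 0], [0, 0, 0]], angular=[[0, 0, 0], [0, 0, 0], [0, 0, 0]])

```text
t: 16.15
ee_pos: [0.5906, 0.1273, 0.2077]
tcp_rot: [0.072, 0.997, -0.0, -0.0]
wrist_force: [-0.5, -4.0, 6.0]
finger_gap: 0.105
grasp_force: 30.0
```

>>> move_arm(hand=[0, 0, 0], dp=[[0, 0.4, 0], [0, 0.4, 0], [0, 0, 0]], angular=[[0, 0, 0], [0, 0, 0], [0, 0, 0]])

```text
t: 16.52
ee_pos: [0.5907, 0.1273, 0.2077]
tcp_rot: [0.072, 0.997, -0.001, -0.0]
wrist_force: [-1.5, -6.4, 6.1]
finger_gap: 0.107
grasp_force: 30.0
```

>>> move_arm(hand=[0, 4, 8, 10, 14], dp=[[0, -0.4, -0.5], [0, 0, 0], [0, 0, 0], [0, 0, 0], [0, 0, 0]], angular=[[0, 0, 0], [0, 0, 0], [0, 0, 0], [0, 0, 0], [0, 0, 0]], squeeze=6)

```text
t: 17.15
ee_pos: [0.5904, 0.1291, 0.2077]
tcp_rot: [0.071, 0.997, 0.0, -0.0]
wrist_force: [0.5, 0.0, 0.2]
finger_gap: 0.146
grasp_force: 0.5
```

>>> move_arm(hand=[20, 30, 40, 40, 40], dp=[[0, 0, 0], [0, 0, 0], [0, 0, 0], [0, 0, 0], [0, 0, 0]], angular=[[0, 0, 0], [0, 0, 0], [0, 0, 0], [0, 0, 0], [0, 0, 0]])

```text
t: 17.77
ee_pos: [0.5907, 0.1285, 0.2082]
tcp_rot: [0.072, 0.997, 0.0, 0.0]
wrist_force: [0.1, 0.3, -0.6]
finger_gap: 0.434
grasp_force: 0.0
```

>>> move_arm(hand=[40, 40, 40, 40, 40], dp=[[0, 0, -10], [0, 0, -25], [0, 0, -35], [0, 0, 0], [0, 0, 0]], angular=[[0, 0, 0], [0, 0, 0], [0, 0, 0], [0, 0, 0], [0, 0, 0]])

```text
t: 18.4
ee_pos: [0.5906, 0.1285, 0.2782]
tcp_rot: [0.071, 0.997, 0.0, 0.0]
wrist_force: [0.7, 0.6, -0.5]
finger_gap: 0.439
grasp_force: 0.0
```

```bash
python3 - <<'E'
from h import *
s=observe(); p=s["ee_pos"]; print(s["t"],p)
f=grab_frame("scene"); u,v=proj("scene",[[.59,.127,.19]])[0].astype(int); print(u-75,v-45)
cv2.imwrite("pics/e1.png",cv2.resize(f[v-45:v+85,u-75:u+75],None,fx=4.6,fy=4.6,interpolation=cv2.INTER_CUBIC))
E
```

```text
18.4 [0.59059762 0.12846935 0.27823173]
204 116
```

View pics/e1.png

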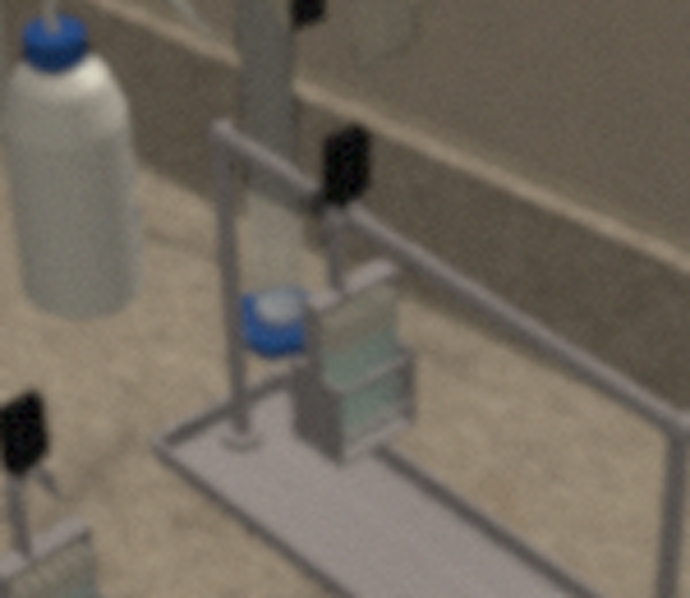

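The finished carrier hangs upright with its hook against the collar (crop 325,195). Next is the waiting carrier.

>>> move_arm(hand=[50, 50, 50, 50, 50], dp=[[30, 1, 0], [40, 1, 0], [40, 1, 0], [40, 1, 0], [29.2, 1, 0]], angular=[[0, 0, 0], [0, 0, 0], [0, 0, 0], [0, 0, 0], [0, 0, -2.8]])

```text
t: 19.08
ee_pos: [0.4119, 0.159, 0.2774]
tcp_rot: [0.046, 0.999, -0.0, -0.001]
wrist_force: [0.6, -0.0, 0.7]
finger_gap: 0.544
grasp_force: 0.0
```

>>> move_arm(hand=[50, 50, 50, 50], dp=[[0, 0, 30], [0, 0, 30], [0, 0, 10], [0, 0, 0]], angular=[[0, 0, 0], [0, 0, 0], [0, 0, 0], [0, 0, 0]])

```text
t: 19.58
ee_pos: [0.4138, 0.1587, 0.2077]
tcp_rot: [0.047, 0.999, -0.001, -0.001]
wrist_force: [0.3, -0.1, 0.1]
finger_gap: 0.544
grasp_force: 0.0
```

```bash
python3 - <<'E'
from h import *
f=grab_frame("scene"); s=observe(); print(s["ee_pos"],proj("scene",[s["ee_pos"]]))
u,v=195,210
sub=f[180:230,190:240].astype(int).sum(2); m=(sub<110).astype(np.uint8)
n,l,st,c=cv2.connectedComponentsWithStats(m)
for i in range(1,n):
    if st[i,4]>25: print(st[i],c[i]+[190,180], at_z("scene",[c[i]+[190,180]],.157))
print(proj("scene",[[.414,.1592,.157]]))
# fingers' region, and the hung carrier check
E
```

```text
[0.41429242 0.15893938 0.20846019] [[206.13547582 188.24894561]]
[ 14  22  10  17 121] [208.3553719  209.88429752] [[0.4115192  0.15894737 0.157     ]]
[[209.19025925 209.20867604]]
```

>>> move_arm(hand=[50, 50, 50, 50], dp=[[0, 0, 20], [0, 0, 25], [0, 0, 15], [0, 0, 0]], angular=[[0, 0, 0], [0, 0, 0], [0, 0, 0], [0, 0, 0]])

```text
t: 20.12
ee_pos: [0.4141, 0.1589, 0.1482]
tcp_rot: [0.047, 0.999, -0.0, -0.0]
wrist_force: [-0.5, -0.2, -0.4]
finger_gap: 0.547
grasp_force: 0.0
```

>>> move_arm(hand=[20, 16, 12, 6, 0], dp=[[0, 0, 0], [0, 0, 0], [0, 0, 0], [0, 0, 0], [0, 0, 0]], angular=[[0, 0, 0], [0, 0, 0], [0, 0, 0], [0, 0, 0], [0, 0, 0]], squeeze=30)

```text
t: 20.75
ee_pos: [0.4141, 0.1589, 0.1482]
tcp_rot: [0.047, 0.999, 0.0, 0.0]
wrist_force: [-1.0, -0.3, 1.1]
finger_gap: 0.111
grasp_force: 30.0
```

>>> move_arm(hand=[0, 0, 0, 0, 0], dp=[[0, 0, 0], [0, 0, 0], [0, 0, -5], [0, 0, -5], [0, 0, -10]], angular=[[0, 0, 0], [0, 0, 0], [0, 0, 0], [0, 0, 0], [0, 0, 0]])

```text
t: 21.38
ee_pos: [0.4138, 0.1588, 0.1685]
tcp_rot: [0.047, 0.999, -0.0, -0.0]
wrist_force: [0.3, 0.6, -1.7]
finger_gap: 0.109
grasp_force: 30.0
```

>>> move_arm(hand=[0, 0, 0, 0, 0], dp=[[0, 0, -20], [0, 0, -30], [0, 0, -35], [0, 0, -35], [0, 0, -15]], angular=[[0, 0, 0], [0, 0, 0], [0, 0, 0], [0, 0, 0], [0, 0, 0]])

```text
t: 22.0
ee_pos: [0.4147, 0.1592, 0.3053]
tcp_rot: [0.047, 0.999, 0.001, 0.001]
wrist_force: [-0.0, 0.5, -2.1]
finger_gap: 0.106
grasp_force: 30.0
```

```bash
cat > jar.py <<'E'
from h import *
from scipy.optimize import minimize
def box(q,hx,hy,z0,z1):
    c,s=np.cos(q[2]),np.sin(q[2])
    return np.array([[q[0]+c*a-s*b,q[1]+s*a+c*b,z] for a in(-hx,hx) for b in(-hy,hy) for z in(z0,z1)])
def masks(label,near,cams=("scene","top"),k=8):
    out={}
    for n in cams:
        f=grab_frame(n); cv2.imwrite(f"pics/m_{n}.png",f)
        for o in regions_of(n,label):
            m=o["pixels"]; ys,xs=np.nonzero(m); e=np.linalg.norm(np.array([xs.mean(),ys.mean()])-proj(n,near)[0])
            print(n,round(o["p"],2),m.sum(),"off",round(e,1))
            if e<15 and n not in out: out[n]=m
    return out
def fitmask(ms,q0,hx,hy,z0,z1,k=8):
    def cost(q,pr=False):
        t=0
        for n,m in ms.items():
            uv=cv2.convexHull(proj(n,box(q,hx,hy,z0,z1)).astype(np.float32)); c0=uv.mean((0,1)).astype(int)-50
            im=np.zeros((100*k,100*k),np.uint8); cv2.fillPoly(im,[np.round((uv-c0+.5)*k).astype(np.int32)],255)
            a=cv2.resize(im,(100,100),interpolation=cv2.INTER_AREA)/255.; b=m[c0[1]:c0[1]+100,c0[0]:c0[0]+100]
            t+=np.abs(a-b).sum()
            if pr: print(n,"diff",round(np.abs(a-b).sum(),1),"of",b.sum())
        return t
    r=minimize(cost,q0,method="Nelder-Mead",options=dict(initial_simplex=[q0,q0+[.004,0,0],q0+[0,.004,0],q0+[0,0,.06]],xatol=1e-4,fatol=.1))
    cost(r.x,True); return r.x
E
python3 - <<'E'
from jar import *
q0=np.array([.4452,-.1473,.003])
ms=masks("stain_jar",[.445,-.147,.06])
for s in [ms]+[{n:ms[n]} for n in ms]:
    q=fitmask(s,q0,.033,.026,0,.092); print(list(s),np.round(q[:2],4),np.degrees(q[2]).round(2))
# edge-profile: top rim centre by brightness
t=cv2.imread("pics/m_top.png"); print(observe()["ee_pos"])
E
```

```text
scene 0.79 2237 off 4.5
scene 0.6 1199 off 106.3
scene diff 163.3 of 2237
['scene'] [ 0.4448 -0.1467] -4.17
scene diff 163.3 of 2237
['scene'] [ 0.4448 -0.1467] -4.17
[0.4136434  0.15874948 0.30225195]
```

```bash
python3 - <<'E'
from jar import *
for n,fn in(("top","top0"),("top","m_top"),("scene","m_scene")):
    f=cv2.imread(f"pics/{fn}.png"); c0=proj(n,[.445,-.147,.092])[0].astype(int)-24
    g=f[c0[1]:c0[1]+48,c0[0]:c0[0]+48]; k=6; g=cv2.resize(g,None,fx=k,fy=k,interpolation=cv2.INTER_CUBIC)
    L=g.min(2)
    for th in(140,150,160,170):
        m=(L>th).astype(np.uint8); cs=cv2.findContours(m,cv2.RETR_EXTERNAL,cv2.CHAIN_APPROX_NONE)[0]
        if not cs: continue
        c=max(cs,key=lambda a:cv2.contourArea(cv2.convexHull(a))).reshape(-1,2)
        w=at_z(n,(c+.5)/k-.5+c0,.092)[:,:2]
        (x,y),(a,b),ang=cv2.minAreaRect((w*1000).astype(np.float32)); print(fn,th,round(x,1),round(y,1),round(a,1),round(b,1),round(ang,1))
E
```

```text
top0 140 445.0 -146.7 57.5 72.0 88.1
top0 150 432.6 -165.9 38.1 79.9 55.4
top0 160 444.6 -173.1 2.1 59.1 88.6
top0 170 410.6 -167.3 9.4 1.4 89.1
m_top 140 442.9 -140.0 72.8 78.2 87.6
m_top 150 445.2 -146.8 58.1 72.5 88.7
m_top 160 445.1 -146.7 57.0 71.3 88.1
m_top 170 442.6 -146.8 55.3 65.8 88.6
m_scene 140 444.5 -120.0 6.1 63.6 88.1
```

>>> move_arm(hand=[0, 0, 0, 0, 0], dp=[[0, 0, 0], [-3, -20, 0], [-5, -35, 0], [-5, -35, 0], [-5, -35, 0]], angular=[[0, 0, -3.7], [0, 0, 0], [0, 0, 0], [0, 0, 0], [0, 0, 0]])

```text
t: 22.82
ee_pos: [0.4276, 0.0322, 0.3016]
tcp_rot: [0.015, 1.0, -0.0, -0.001]
wrist_force: [0.4, -0.1, -2.5]
finger_gap: 0.109
grasp_force: 30.0
```

>>> move_arm(hand=[0, 0, 0, 0, 0], dp=[[-5, -35, 0], [-5, -35, 0], [-5, -35, 0], [-5, -35, 0], [-3, -25, 0]], angular=[[0, 0, 0], [0, 0, 0], [0, 0, 0], [0, 0, 0], [0, 0, 0]])

```text
t: 23.45
ee_pos: [0.4456, -0.1336, 0.3016]
tcp_rot: [0.015, 1.0, -0.0, -0.001]
wrist_force: [-0.3, 0.9, -1.1]
finger_gap: 0.107
grasp_force: 30.0
```

>>> move_arm(hand=[0, 0, 0, 0], dp=[[0, -14, 0], [0, 0, 0], [0, 0, 0], [0, 0, 0]], angular=[[0, 0, 0], [0, 0, 0], [0, 0, 0], [0, 0, 0]])

```text
t: 23.95
ee_pos: [0.4461, -0.1451, 0.303]
tcp_rot: [0.014, 1.0, 0.0, -0.0]
wrist_force: [0.2, -0.1, -0.9]
finger_gap: 0.107
grasp_force: 30.0
```

>>> move_arm(hand=[0, 0, 0, 0, 0], dp=[[0, -1.5, 15], [0, 0, 20], [0, 0, 12], [0, 0, 4], [0, 0, 0]], angular=[[0, 0, 0], [0, 0, 0], [0, 0, 0], [0, 0, 0], [0, 0, 0]])

```text
t: 24.58
ee_pos: [0.446, -0.1477, 0.2521]
tcp_rot: [0.015, 1.0, -0.0, -0.0]
wrist_force: [-0.6, 0.1, -1.6]
finger_gap: 0.104
grasp_force: 30.0
```

```bash
python3 - <<'E'
from jar import *
s=observe(); p=s["ee_pos"]; print(s["t"],p,s["tcp_rot"])
n="scene"; f=grab_frame(n); c0=np.array([335,285]); k=6
b=cv2.resize(f[c0[1]-55:c0[1]+45,c0[0]-60:c0[0]+60],None,fx=k,fy=k,interpolation=cv2.INTER_CUBIC); o=c0-[60,55]
def dr(q,hx,hy,z0,z1,col):
    P=((proj(n,box(q,hx,hy,z0,z1))-o+.5)*k-.5).astype(int)
    for i in range(8):
        for j in(1,2,4):
            if i^j>i: cv2.line(b,tuple(P[i]),tuple(P[i^j]),col,1)
yaw=np.radians(-1.7)
dr([.4451,-.1467,yaw],.036,.029,.0915,.092,(0,0,255))
dr([p[0],p[1],yaw],.025,.018,p[2]-.1442,p[2]-.1442+.079,(0,255,0))
cv2.imwrite("pics/f1.png",b)
E
```

```text
24.575 [ 0.4460149  -0.14768458  0.25209129] [ 1.48638912e-02  9.99889523e-01 -2.81506666e-05 -7.25830008e-05]
```

View pics/f1.png

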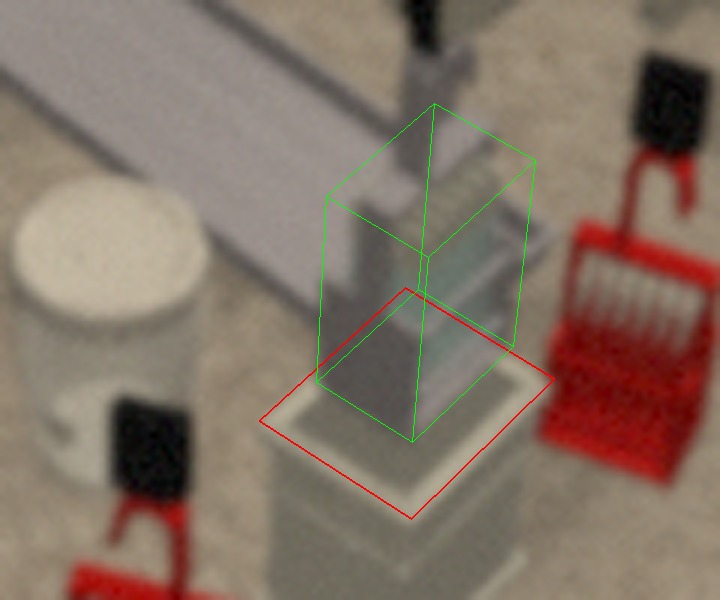

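The overlay shows the rim model (red) matching the jar. The carrier stands upright over the mouth, with its lower corner near (415,430) against the modelled (412,441), a couple of millimetres off. I measure that with an image difference.

```bash
python3 - <<'E'
from jar import *
n="scene"; f=grab_frame(n).astype(float); f=(f+grab_frame(n)+grab_frame(n))/3; g=cv2.imread("pics/m_scene.png").astype(float)
p=observe()["ee_pos"]; d=np.abs(f-g).sum(2); yaw=np.radians(-1.7)
q=np.array([p[0],p[1],p[2]-.1442]); print(q)
y0,y1,x0,x1=262,325,310,375
D=d[y0:y1,x0:x1]; print("bg noise",np.median(d[330:400,380:420]))
for th in(45,60,80):
    m=(D>th).astype(np.uint8); m=cv2.morphologyEx(m,cv2.MORPH_CLOSE,np.ones((3,3),np.uint8)); k,l,st,c=cv2.connectedComponentsWithStats(m)
    m=(l==1+np.argmax(st[1:,4]))
    k=8
    def model(v):
        P=proj(n,box([v[0],v[1],yaw],.025,.018,v[2],v[2]+.079)); h=cv2.convexHull(P.astype(np.float32))
        im=np.zeros(((y1-y0)*k,(x1-x0)*k),np.uint8); cv2.fillPoly(im,[np.round((h-[x0,y0]+.5)*k).astype(np.int32)],255)
        return cv2.resize(im,(x1-x0,y1-y0),interpolation=cv2.INTER_AREA)/255.
    lo=proj(n,[q[0],q[1],q[2]+.035])[0][1]-y0
    w=(np.arange(y1-y0)>lo)[:,None]
    cost=lambda v:(np.abs(model(v)-m)*w).sum()
    for fixz in(0,1):
        cc=(lambda v:cost([v[0],v[1],q[2]])) if fixz else cost
        s=q[:2] if fixz else q
        sim=np.vstack([s]+[s+.004*e for e in np.eye(len(s))])
        r=minimize(cc,s,method="Nelder-Mead",options=dict(initial_simplex=sim)); print(th,"fixz" if fixz else "free",np.round(r.x*1000,1),"cost",round(r.fun,1),"from",round(cc(s),1),"area",(m*w).sum())
m=(D>60); print("\n".join("".join("#" if a else "." for a in r) for r in m[int(lo)-4:]))
E
```

```text
[ 0.44632473 -0.14774002  0.10840954]
bg noise 12.999999999999986
45 free [ 445.5 -146.3  109.8] cost 154.0 from 175.6 area 512
45 fixz [ 446.7 -145.7] cost 153.3 from 175.6 area 512
60 free [ 450.6 -144.   109. ] cost 306.7 from 342.1 area 334
60 fixz [ 451.9 -143.2] cost 307.0 from 342.1 area 334
80 free [ 453.2 -126.5  131.6] cost 106.8 from 491.8 area 173
80 fixz [ 470.  -115.1] cost 106.4 from 491.8 area 173
........................#########..##...###########..............
........................#########.......#######..###.............
.......................##########..##..#######..###..............
.......................##########......######..###...............
...................#...#########.......####....#.................
..................#############........##.....#..................
..................#############..................................
..................###############................................
..................#################.............#................
..................###################............................
...................####
[... 2114 characters left out ...]
........................................
.................................................................
.................................................................
.................................................................
.................................................................
.................................................................
.................................................................
.................................................................
.................................................................
.................................................................
.................................................................
```

>>> move_arm(hand=[0, 0, 0, 0, 0], dp=[[1.2, 0.3, 2], [0, 0, 2], [0, 0, 2], [0, 0, 0], [0, 0, 0]], angular=[[0, 0, 0], [0, 0, 0], [0, 0, 0], [0, 0, 0], [0, 0, 0]])

```text
t: 25.4
ee_pos: [0.4448, -0.1473, 0.2461]
tcp_rot: [0.015, 1.0, -0.0, 0.0]
wrist_force: [-0.5, -0.1, -1.6]
finger_gap: 0.101
grasp_force: 30.0
```

>>> move_arm(hand=[0, 0, 0, 0], dp=[[0, 0, 0], [0, 0, 0], [0, 0, 0], [0, 0, 0]], angular=[[0, 0, 0], [0, 0, 0], [0, 0, 0], [0, 0, 0]])

```text
t: 25.9
ee_pos: [0.4448, -0.1473, 0.2461]
tcp_rot: [0.015, 1.0, 0.0, 0.0]
wrist_force: [0.0, -0.1, -1.1]
finger_gap: 0.105
grasp_force: 30.0
```

```bash
python3 - <<'E'
from h import *
for i in range(3):
    grab_frame("scene"); s=observe(); print(s["t"],np.round(s["ee_pos"],4),np.round(s["tcp_rot"],4),np.round(s["joint_velocities"],3).max())
print(rec("scene","done_carrier")); print(rec("scene","next_carrier"))
E
```

```text
25.95 [ 0.4448 -0.1473  0.2461] [0.0148 0.9999 0.     0.    ] 0.002
26.0 [ 0.4448 -0.1473  0.2461] [0.0148 0.9999 0.     0.    ] 0.002
26.05 [ 0.4448 -0.1473  0.2461] [0.0148 0.9999 0.     0.    ] 0.001
[(0.83, array([0.5808, 0.1199, 0.1245])), (0.82, array([ 0.5423, -0.169 ,  0.0583])), (0.67, array([ 0.3336, -0.1311,  0.0559])), (0.49, array([0.4081, 0.1544, 0.0028]))]
[(0.72, array([0.2982, 0.1447, 0.0636])), (0.7, array([ 0.428 , -0.1563,  0.1564])), (0.22, array([ 0.416 , -0.163 ,  0.0468]))]
```

The finished carrier still hangs by the collar, and the waiting one is at rest about 1 cm above the jar.

```bash
python3 -c "from cell import hand_in; print(hand_in())"
```

```text
the job is handed in; nothing more can be done
None
```

The job is handed in: the finished carrier hangs on the rail with its hook against the collar, and the waiting carrier is held still and upright about 1 cm above the jar, centred to within about 2 mm by my measurements.

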